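# Couple the filling funnel to its ball post

### The arm

A 7-joint arm with a two-finger parallel gripper is mounted at the origin on the work surface. World frame = base frame: x ahead of the robot, y to its left, z up, the work surface at z = 0. Lengths are in mm, angles in rad, forces in N, time in s.
With the tool pointing down it reaches from about 400 to 875 mm from the base axis. Payload 4.4 kg.
Tool frame: the origin (TCP) lies where the fingers leave the gripper's body, on its centre line; the fingertips stand 73 mm ahead of it and the grasp point (between the pads) lies 54 mm ahead of it; z points along the fingers, y is the line along which they close (so a half turn about z gives the same grasp; the last joint's range is limited). The gripper opens to 85 mm and grips with 20 to 120 N. Pads are 22 mm wide; open, the fingers measure 114 mm over their backs; the gripper's body (76 mm by 85 mm) begins 54 mm behind the grasp point. The pads swing forward as they close: fully open they stand 13 mm farther back than shut.
Start: joints at [1.042, 0.628, 0.038, 1.517, -0.027, 0.996, -0.02], TCP at [290.222, -581.626, 303.913] pointing down, gripper open.
Joint ranges: [-3.06, 3.06], [-0.37, 2.12], [-1.25, 1.32], [0.18, 2.47], [-1.1, 4.24], [0.23, 1.98], [-2.94, 2.94]. Speed limits (rad/s): [2.57, 2.57, 3.14, 3.14, 3.14, 3.14, 3.14].

### API

Orientations are given as [roll, pitch, yaw] about the fixed x, y, z axes, in that order (R = Rz(yaw) Ry(pitch) Rx(roll)).
In Python, from cell import ctrl gives the robot as it stands.
- The arm moves only by the tool send_rows, never from a script. Its argument "rows" is a list that holds one entry, the list of rows, each a list of 6 numbers: the shift along the tool's x, y, z in cm, then the turn, a rotation vector about the tool's x, y, z in rad. In form: [[[tx, ty, tz, wx, wy, wz], ...]]. A call has 1 to 10 rows; each row is the pose to reach, as a shift and turn from the pose commanded when the call began, along the tool's axes at that moment; what a row does not reach only later rows make up. A row lasts 1/10 s, in which the tool goes at most 50 mm and 8.59 degrees, less where a joint would pass 70% of its speed; a pose out of reach is approached as far as the arm can. A call with a gripper value outside its range is refused whole. "grip" is the closure in counts, from 0 (fully open) to 255 (shut), set as the call begins (left out, the last holds). The fingers move at their own pace and stop on an object; the grip force is fixed at half the most. Time passes only in rows, so rows that repeat a pose let the fingers close. It gives the time, the measured TCP pose, the force, the opening and the grip force at its end, in the units of the state.
- ctrl.read_state(): the state, without advancing time (a new reading comes with each control period).
- ctrl.get_image(name): name is "side" or "top" or "wrist"; returns a dict with "pixels" (384x512x3 uint8, red, green, blue), "fx", "fy", "cx", "cy" (pixels), "extrinsics" (4x4, takes a point from camera to world coordinates); the wrist camera has in their place "mount" (4x4, takes a point from camera to tool coordinates, whose origin is the TCP and whose axes are the flange's). Camera axes: x right, y up, looking along -z (the intrinsics and any distortion apply to the point x, -y, -z); pixel columns grow to the right and rows downward; lengths in mm; the calibration is good to about 2 mm. A picture is of the moment at which its call begins: read the wrist's pose just before it. There is no depth.
- ctrl.finish_job(): hands the job in; it is judged then, once.
The state is a dict: "clock": time; "qpos": joint angles; "qd": joint speeds; "tau": joint torques, N m; "eef_pos": TCP position; "tool_rot": TCP orientation; "force": force on the tool from outside, world axes, zero at the start; "torque": the same for the moment, N m; "width": finger opening in mm; "gripper_force": force on a finger pad.
Only numpy, scipy, OpenCV 4.12 (cv2) and the standard library are available. Lean on these libraries where they do the work, as an engineer would, in place of code of your own. Each camera call takes 0.05 s, during which the arm holds its last target. There are 200 camera calls.

### The job

Fit the jar-filling funnel to its stand: raise the handle of the funnel's coupler while it stands in its parking dock, carry the coupler to the stand and lower it gently over the ball, with the funnel's spout above the jar, until its underside sits flat on the collar below the ball; then press the handle fully down to lock it. The ball post is clamped at a different height every time, so feel for the seat instead of driving down to a height: never ram or drop the coupler on the post or force the handle, and leave the jars and the other things standing where they are.

Things in the scene. Friction and masses are not known exactly. Their poses are not given: they have to be found in the camera images.
- coupler: the loose funnel head, 0.7 to 0.95 kg, upright in the dock: a round aluminium housing 50 mm wide, 50 mm tall, a block on top, a steel funnel ahead. Origin: centre of the flat underside, on the socket's axis; z up, +x to the funnel, -x to the handle. The socket opens downwards: bore 36 mm wide, 44 mm deep, for the 32 mm ball
- grip_block (a point): centre of the block on top of the coupler, the place to grasp it, 69 mm above the coupler's origin. The block is 40 mm along x, 30 mm wide along y, 38 mm tall (from 50 to 88 mm above the underside), with flat sides; axes as the coupler's
- handle (a joint): handle angle: 0 fully down (level, locked), 0.9 rad fully up. Needs about 1 N at its knob and stays where left. Below 0.2 rad its claw stands in the bore and bars the ball; from 0.4 up the bore is clear. With the ball home, pressing the handle down swings the claw under the ball; if the coupler is not fully seated the handle stops short
- handle_pivot (a point): the handle's hinge, 32 mm behind (-x) and 38 mm above the coupler's origin; the hinge axis is the coupler's y
- handle_knob (a point): centre of the black ball knob, 22 mm wide, at the handle's end, 93 mm from the pivot (straight behind it along -x when down, rising as the angle grows). Pinched lightly from above, fingers closing along the coupler's y, it turns between the fingers; it can also be pressed down from above. A bar 12 mm wide, 8 mm thick joins it to the pivot
- spout (a point): centre of the lower end of the funnel's spout (24 mm wide), 95 mm ahead (+x) of and 14 mm above the coupler's origin. The funnel's rim is 68 mm wide, 64 mm above the coupler's underside
- dock: fixed parking dock, a plate 175 x 90 mm, 8 mm thick, on which the coupler's underside stands in a pocket of walls 30 mm tall (top 38 mm above the table) close round the housing, open behind for the handle; a 40 mm wide pad carries the spout. Origin: underside, below the parked coupler's axis; axes as the coupler's. The coupler lifts straight up out of it
- stand: fixed stand: base plate, sleeve with a black clamp knob, in it a steel post with a collar 54 mm wide and above it the 32 mm ball on a neck. Origin: underside of the base, on the post's axis; z up, +x to the jar's place, 95 mm off. The collar's top (the seat) is 92 to 128 mm above the origin, not measured; the ball's top 42 mm higher. The collar gives 1 mm per 10 N, at most 3 mm
- jar: the open glass jar, loose, in its place on the stand's base; 60 mm wide, 70 mm tall, origin at its underside, which is 10 mm above the table. The spout ends above its mouth, clear of it
- full_jar_a: bystander: closed jar, 62 mm wide, 85 mm tall; origin at its underside
- full_jar_b: bystander: closed jar, 62 mm wide, 85 mm tall; origin at its underside
- full_jar_c: bystander: closed jar, 62 mm wide, 85 mm tall; origin at its underside
- empty_jar: bystander: empty open jar, 62 mm wide, 80 mm tall; origin at its underside
- lid_stack: bystander: stack of black lids, 68 mm wide, 36 mm tall; origin at its underside
- bowl: bystander: steel bowl, 110 mm wide, 45 mm tall; origin at its underside
There are look-alikes about, which are no part of the job. Leave any pink or yellow look-alike of the jar alone.

How it is judged (in metres and radians):
On the way, in this order (a step that is already met when the one before it is completed fails the run):
1. the handle is raised while the coupler stands in the dock (value of joint handle above 0.5 rad and distance between coupler and dock below 0.03 m), for 0.1 s.
2. the coupler, handle still raised, rests on the stand over the ball, upright (value of joint handle above 0.4 rad and horizontal distance between coupler and stand below 0.006 m and angle between coupler's own z axis and vertical below 0.07 rad and z of coupler in the frame of stand below 0.133 m and contact force between coupler and stand above 2 N), for 0.2 s.
At the end, for the whole second after the job is handed in: the coupler sits on the stand's collar over the ball (axis within 6 mm, tilt under 0.06 rad, underside 88 to 133 mm above the stand's origin, resting on it), at rest, handle down within 0.08 rad, spout within 20 mm of the jar's axis (value of joint handle below 0.08 rad and horizontal distance between coupler and stand below 0.006 m and angle between coupler's own z axis and vertical below 0.06 rad and z of coupler in the frame of stand between 0.088 and 0.133 m and contact force between coupler and stand above 2 N and horizontal distance between spout and jar below 0.02 m and linear speed of coupler below 0.02 m/s); the robot touches nothing.
It fails at once if the coupler is rammed onto the post (over 40 N on the stand while the handle is up) (value of joint handle above 0.3 rad and contact force between coupler and stand above 40 N).
It fails at once if the handle is forced (over 60 N on the stand) (contact force between coupler and stand above 60 N).
It fails at once if the coupler is dropped onto the post (faster than 0.25 m/s while over the ball) (value of joint handle above 0.3 rad and horizontal distance between coupler and stand below 0.012 m and z of coupler in the frame of stand below 0.16 m and linear speed of coupler above 0.25 m/s).
It fails at once if the jar on the stand is shifted by 12 mm or tipped (distance of jar from where it was at the start of the episode above 0.012 m or angle between jar's own z axis and vertical above 0.3 rad).
It fails at once if a bystander is shifted by 30 mm (distance of any of full_jar_a, full_jar_b, full_jar_c, empty_jar, lid_stack, bowl from where it was at the start of the episode above 0.03 m).
It also fails if it takes over 72 s, if anything falls off the work surface, if the arm or the gripper's body presses on something with over 40 N, if the wrist force passes 120 N, or if a joint passes its speed limit or range.

## Working session

There is one attempt and no reset: what is moved stays moved. The work goes in short steps, Python scripts to look and compute and a tool call to move; the robot and the scene stay as the last step left them, time stands still between calls to the robot, and variables do not carry over. Pictures are saved under pics/ and viewed, at most 10 in all, crops included, and the job is handed in when it is done.

Besides the shell and the picture viewer there is one more tool, called as a command line: name --argument value ..., lists and objects as JSON in quotes. send_rows: Moves the arm, as the interface text tells. Its arguments: {"type":"object","properties":{"rows":{"type":"array","items":{"type":"array","items":{"type":"array","items":{"type":"number"}}}},"grip":{"type":"number"}},"required":["rows"]}

```bash
ls; mkdir -p pics; cat > h.py <<'E'
import numpy as np, cv2, json
from cell import ctrl
from scipy.spatial.transform import Rotation as R
def snap(n,f):
    s=ctrl.read_state(); d=ctrl.get_image(n); cv2.imwrite('pics/'+f+'.png',d['pixels'][:,:,::-1])
    if 'mount' in d:
        T=np.eye(4); T[:3,:3]=R.from_euler('xyz',s['tool_rot']).as_matrix(); T[:3,3]=s['eef_pos']; E=T@np.array(d['mount'])
    else: E=np.array(d['extrinsics'])
    np.savez('pics/'+f+'.npz',E=E,k=np.array([d['fx'],d['fy'],d['cx'],d['cy']]),extra=str({k:v for k,v in d.items() if k!='pixels'}))
    return d
def load(f): 
    z=np.load('pics/'+f+'.npz'); return z['E'],z['k']
def ray(f,u,v):
    E,k=load(f); d=np.array([(u-k[2])/k[0],-(v-k[3])/k[1],-1.]); return E[:3,3],E[:3,:3]@d
def onz(f,u,v,z):
    o,d=ray(f,u,v); return o+d*(z-o[2])/d[2]
def proj(f,p):
    E,k=load(f); c=np.linalg.inv(E)@np.append(p,1); return np.array([k[2]+k[0]*c[0]/-c[2],k[3]+k[1]*c[1]/c[2]])
def tri(f1,p1,f2,p2):
    o1,d1=ray(f1,*p1);o2,d2=ray(f2,*p2)
    A=np.c_[d1,-d2];t=np.linalg.lstsq(A,o2-o1,rcond=None)[0]
    a=o1+d1*t[0];b=o2+d2*t[1];return (a+b)/2,np.linalg.norm(a-b)
E
python3 - <<'E'
from h import *
for n in ('top','side','wrist'):
    d=snap(n,n+'0'); print({k:(np.round(v,3).tolist() if not isinstance(v,str) else v) for k,v in d.items() if k!='pixels'})
print(ctrl.read_state())
a=[cv2.imread(f'pics/{n}0.png') for n in('top','side')]
cv2.imwrite('pics/topb.png',cv2.resize(a[0],(800,600))); cv2.imwrite('pics/sideb.png',cv2.resize(a[1],(800,600)))
E
```

```text
pics
{'fx': 406.922, 'fy': 406.922, 'cx': 255.771, 'cy': 186.45, 'extrinsics': [[0.028, 0.983, -0.18, 359.091], [-1.0, 0.03, 0.003, -28.781], [0.008, 0.179, 0.984, 1237.12], [0.0, 0.0, 0.0, 1.0]]}
{'fx': 371.719, 'fy': 371.719, 'cx': 256.95, 'cy': 192.642, 'extrinsics': [[-0.814, 0.362, -0.454, 84.994], [-0.581, -0.512, 0.633, 673.707], [-0.004, 0.779, 0.627, 770.843], [0.0, 0.0, 0.0, 1.0]]}
{'fx': 345.913, 'fy': 345.913, 'cx': 250.837, 'cy': 199.346, 'mount': [[-0.0, 0.96, 0.279, 68.472], [1.0, 0.0, 0.0, -0.417], [0.0, 0.279, -0.96, -70.437], [0.0, 0.0, 0.0, 1.0]]}
{'clock': 0.15, 'qpos': array([ 1.04218927,  0.62914207,  0.03848293,  1.51812689, -0.02701007,
        0.99631994, -0.01999321]), 'qd': array([ 0.00032122, -0.00139749, -0.00102857, -0.00292015, -0.00131433,
       -0.00159013, -0.00031128]), 'tau': array([ 1.72654447e-03, -5.63800871e+01,  1.22748021e+00, -1.93653524e+01,
        1.10301131e-02,  7.43280805e-03,  6.55053373e-05]), 'eef_pos': array([ 290.05033869, -581.28383736,  303.19910263]), 'tool_rot': array([-3.14011535e+00,  1.94092139e-05,  4.62780701e-01]), 'force': array([ 0.0213656 , -0.28353206,  0.38040344]), 'torque': array([ 0.01134167,  0.01969008, -0.05799986]), 'gripper_force': 0.0, 'width': 85.39990520751286}
```

View pics/topb.png

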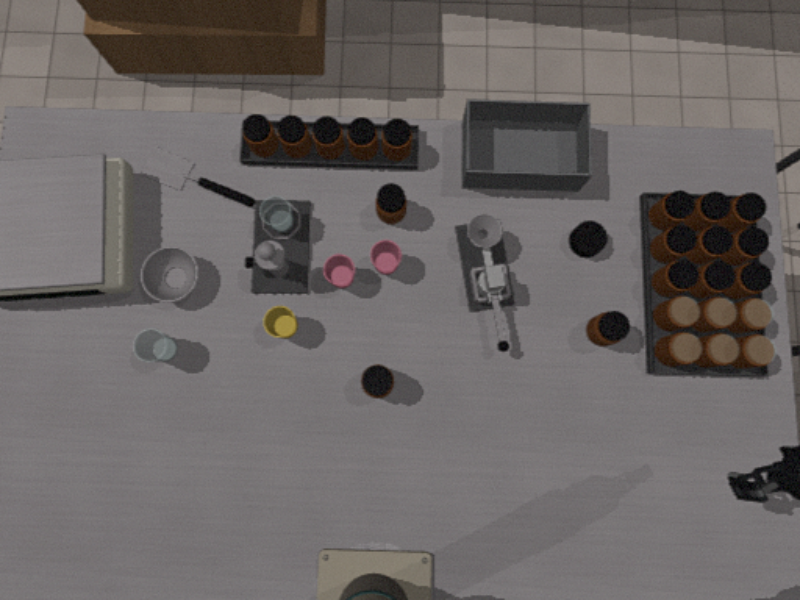

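View pics/sideb.png

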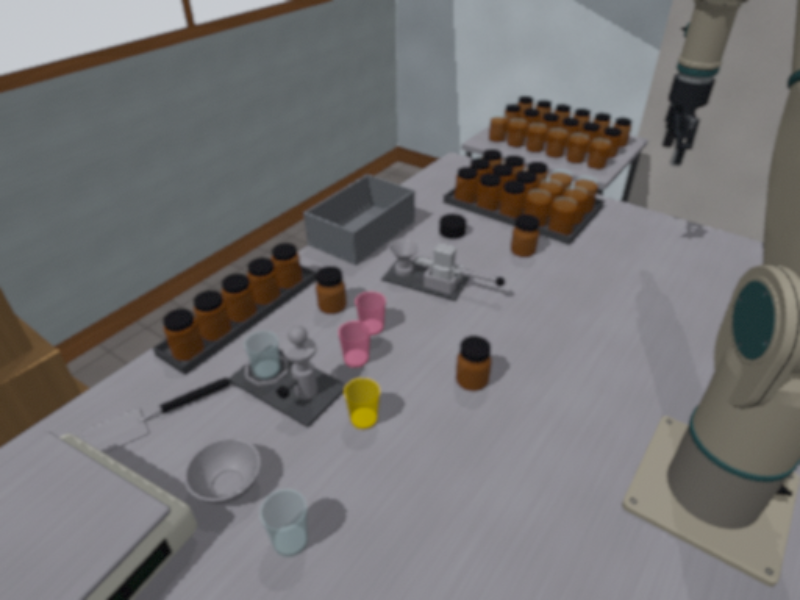

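Top picture (800 wide): the coupler's block is at (492,280), its knob at (503,346) and its funnel at (485,232). The stand's ball is at (268,255) and the jar at (280,217). Could be taken for the jar: the clear glass on the stand (280,217), which is the one, the empty jar (155,347), pink cups (340,270) and (386,257), yellow cup (281,322). There is only one coupler and one stand.

```bash
python3 - <<'E'
from h import *
s=800/512
t=lambda u,v,z:print((u,v,z),np.round(onz('top0',u/s,v/s,z),1))
t(503,346,46);t(494,281,96);t(485,232,72);t(268,252,150);t(280,217,80);t(278,210,80)
print(tri('top0',(503/s,346/s),'side0',(500/s,282/s)))   # knob
print(tri('top0',(268/s,250/s),'side0',(298/s,335/s)))   # ball
a=cv2.imread('pics/top0.png')[130:230,150:350]; b=cv2.imread('pics/side0.png')[140:280,130:350]
a=cv2.resize(a,(800,400),interpolation=cv2.INTER_CUBIC)
cv2.imwrite('pics/c1.png',a)
E
```

```text
(503, 346, 46) [ 478.2 -229.7   46. ]
(494, 281, 96) [ 591.9 -204.8   96. ]
(485, 232, 72) [ 691.1 -191.2   72. ]
(268, 252, 150) [620.8 200.5 150. ]
(280, 217, 80) [706.2 197.2  80. ]
(278, 210, 80) [719.8 201.8  80. ]
(array([ 479.48344073, -229.54926559,   43.96023159]), np.float64(2.397754898610719))
(array([627.89996886, 203.64330367, 138.55208014]), np.float64(1.54114072783468))
```

View pics/c1.png

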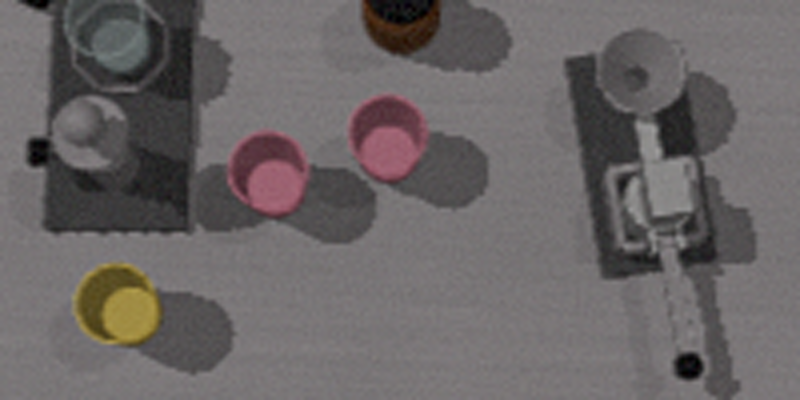

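The crop confirms the choice. The coupler lies in its dock with the knob at crop (688,365), block at (670,188) and funnel at (642,72). The ball is at (80,120) and the clear jar at (115,42). I'm moving above the coupler for a close look.

send_rows --rows '[[[4, -2.4, 0, 0, 0, 0.03], [8, -4.8, 0, 0, 0, 0.06], [12, -7.2, 0, 0, 0, 0.09], [16, -9.6, 0, 0, 0, 0.12], [20, -12, 0, 0, 0, 0.15], [24, -14.4, 0, 0, 0, 0.18], [28, -16.8, 0, 0, 0, 0.21], [32, -19.2, 0, 0, 0, 0.25], [36.6, -21.8, 0, 0, 0, 0.283], [36.6, -21.8, 0, 0, 0, 0.283]]]' --grip 0

```text
clock: 1.15
eef_pos: [524.9, -214.7, 303.6]
tool_rot: [-3.137, -0.003, 0.191]
force: [0.1, -0.1, -0.2]
width: 85.5
gripper_force: 0.0
```

send_rows --rows '[[[0, 0, 0, 0, 0, 0], [0, 0, 0, 0, 0, 0], [0, 0, 0, 0, 0, 0]]]' --grip 110

```text
clock: 1.45
eef_pos: [519.3, -225.0, 303.9]
tool_rot: [3.141, 0.001, 0.177]
force: [-0.1, 0.0, 0.1]
width: 48.5
gripper_force: 0.0
```

```bash
python3 - <<'E'
from h import *
snap('wrist','w1'); s=ctrl.read_state(); print(s['eef_pos'],s['tool_rot'],s['width'],s['clock'],s['force'])
for n,p in dict(knob=(478,-230,46),org=(601,-207,96),fun=(691,-191,72)).items(): print(n,proj('w1',np.array(p)))
E
```

```text
[ 519.36516053 -224.96593124  303.90171243] [3.14109225e+00 6.34738917e-04 1.76622735e-01] 48.461069967608495 1.5 [-0.31068322  0.1020424  -0.6991402 ]
knob [248.0562347  213.15531794]
org [245.86259592  77.88177395]
fun [245.83876359 -48.78849624]
```

View pics/w1.png

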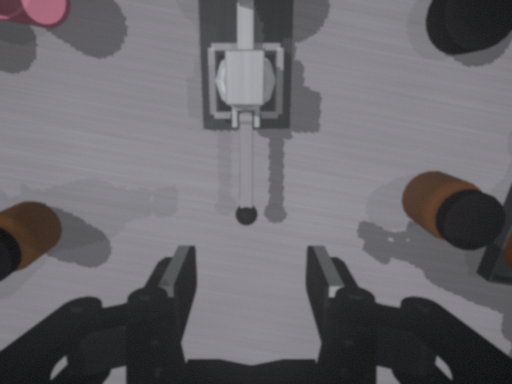

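The wrist picture shows the knob at (246,214), the block centre at (244,78) and the bar vertical between them. This agrees with the projections, so the yaw is right.

```bash
cat >> h.py <<'E'
def rel(p):
    s=ctrl.read_state(); M=R.from_euler('xyz',s['tool_rot']).as_matrix(); return M.T@(np.array(p)-s['eef_pos'])/10
E
python3 - <<'E'
from h import *
k=onz('w1',246.5,214,46); b=onz('w1',244.5,78,96); print(k,b,np.arctan2(*(b-k)[1::-1]), np.hypot(*(b-k)[:2]))
print(rel(k+[0,0,54]), rel(k+[0,0,54+50]))
E
```

```text
[ 476.84974742 -228.62092891   46.        ] [ 600.73446019 -205.99478748   96.        ] 0.18064763512513793 125.93396815622567
[-4.23667602 -0.39741177 20.39266822] [-4.23984971 -0.39490975 15.39266985]
```

send_rows --rows '[[[-1.5, -0.2, 4, 0, 0, 0], [-3, -0.3, 8, 0, 0, 0], [-4.2, -0.4, 12, 0, 0, 0], [-4.2, -0.4, 15, 0, 0, 0], [-4.2, -0.4, 17.5, 0, 0, 0], [-4.2, -0.4, 19, 0, 0, 0], [-4.2, -0.4, 20, 0, 0, 0], [-4.2, -0.4, 20.2, 0, 0, 0], [-4.2, -0.4, 20.2, 0, 0, 0], [-4.2, -0.4, 20.2, 0, 0, 0]]]'

```text
clock: 2.5
eef_pos: [478.8, -227.2, 102.8]
tool_rot: [3.141, -0.001, 0.179]
force: [-0.5, 0.6, -0.3]
width: 48.4
gripper_force: 0.0
```

send_rows --rows '[[[0, 0, 0, 0, 0, 0], [0, 0, 0, 0, 0, 0], [0, 0, 0, 0, 0, 0], [0, 0, 0, 0, 0, 0], [0, 0, 0, 0, 0, 0]]]' --grip 192

```text
clock: 3.0
eef_pos: [478.7, -226.9, 102.1]
tool_rot: [3.141, -0.001, 0.18]
force: [0.4, -0.5, 0.1]
width: 21.4
gripper_force: 5.2
```

send_rows --rows '[[[0.03, 0, -0.7, 0, 0, 0], [0.1, 0, -1.4, 0, 0, 0], [0.24, 0, -2.1, 0, 0, 0], [0.42, 0, -2.75, 0, 0, 0], [0.65, 0, -3.4, 0, 0, 0], [0.93, 0, -4.05, 0, 0, 0], [1.25, 0, -4.7, 0, 0, 0], [1.62, 0, -5.25, 0, 0, 0], [2.05, 0, -5.8, 0, 0, 0], [2.5, 0, -6.34, 0, 0, 0]]]'

```text
clock: 4.0
eef_pos: [502.7, -222.3, 165.6]
tool_rot: [-3.141, 0.001, 0.179]
force: [-0.2, -0.1, -3.3]
width: 20.8
gripper_force: 5.2
```

send_rows --rows '[[[0.2, 0, -0.25, 0, 0, 0], [0.3, 0, -0.33, 0, 0, 0], [0.3, 0, -0.33, 0, 0, 0], [0.3, 0, -0.33, 0, 0, 0]]]'

```text
clock: 4.4
eef_pos: [505.7, -221.9, 168.6]
tool_rot: [3.142, 0.0, 0.18]
force: [-1.0, -0.5, 1.4]
width: 20.9
gripper_force: 5.3
```

```bash
python3 - <<'E'
from h import *
snap('wrist','w2');snap('side','s2'); print(ctrl.read_state()['force'])
a=cv2.imread('pics/w2.png');b=cv2.imread('pics/s2.png')[130:230,220:350]
cv2.imwrite('pics/c2.png',np.hstack([cv2.resize(a,(400,300)),cv2.resize(b,(390,300))]))
E
```

```text
[-2.78005904 -0.94551025  0.80794647]
```

View pics/c2.png

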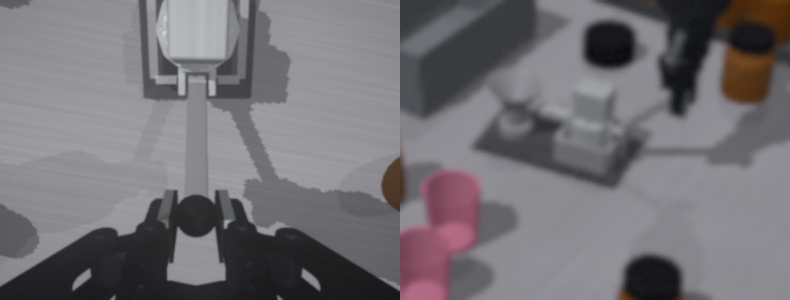

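The handle is raised (bar at (197,130), knob between the pads at (197,215)) and the coupler still stands in the dock. I'll release the knob, rise, and go to the block.

send_rows --rows '[[[0, 0, 0, 0, 0, 0], [0, 0, 0, 0, 0, 0], [0, 0, 0, 0, 0, 0], [0, 0, -1.5, 0, 0, 0], [0, 0, -4.5, 0, 0, 0], [0.5, 0, -7, 0, 0, 0], [4, 0, -8, 0, 0, 0], [8, 0.1, -8, 0, 0, 0], [9.6, 0.1, -8, 0, 0, 0], [9.6, 0.1, -8, 0, 0, 0]]]' --grip 90

```text
clock: 5.5
eef_pos: [603.1, -203.8, 248.4]
tool_rot: [-3.141, -0.002, 0.183]
force: [-0.3, 0.8, -0.3]
width: 55.3
gripper_force: 0.0
```

```bash
python3 - <<'E'
from h import *
snap('wrist','w3');s=ctrl.read_state(); print(s['eef_pos'],s['force'],s['width'])
g=cv2.cvtColor(cv2.imread('pics/w3.png'),cv2.COLOR_BGR2GRAY)
print(rel([600.5,-206,134]),[proj('w3',np.array([600.5,-206,z])) for z in(96,)])
cv2.imwrite('pics/c3.png',g)
E
```

```text
[ 600.9828138  -204.76617074  248.13339935] [-1.22824748 -0.77098517 -0.6113898 ] 55.645078658441726
[-0.06677236  0.11762928 11.41330748] [array([253.1706384 , 209.30946943])]
```

View pics/c3.png

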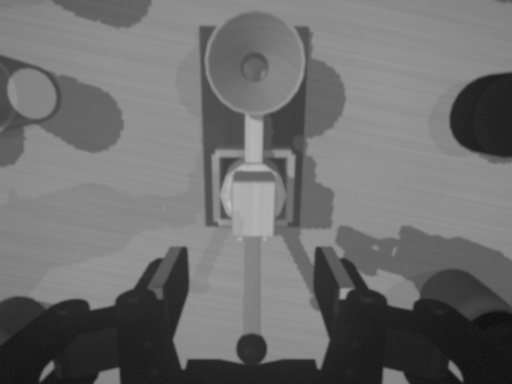

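The block's top is centred at (253,208) and was predicted at (253,209), so I can go straight down and grasp.

send_rows --rows '[[[0, 0.1, 3, 0, 0, 0], [0, 0.1, 6, 0, 0, 0], [0, 0.1, 8.5, 0, 0, 0], [0, 0.1, 10, 0, 0, 0], [0, 0.1, 11, 0, 0, 0], [0, 0.1, 11.4, 0, 0, 0], [0, 0.1, 11.4, 0, 0, 0], [0, 0.1, 11.4, 0, 0, 0]]]'

```text
clock: 6.35
eef_pos: [601.3, -206.8, 135.7]
tool_rot: [3.141, -0.002, 0.18]
force: [0.8, -0.1, 0.7]
width: 55.5
gripper_force: 0.0
```

send_rows --rows '[[[0, 0, 0, 0, 0, 0], [0, 0, 0, 0, 0, 0], [0, 0, 0, 0, 0, 0], [0, 0, 0, 0, 0, 0], [0, 0, 0, 0, 0, 0], [0, 0, 0, 0, 0, 0]]]' --grip 255

```text
clock: 6.95
eef_pos: [601.2, -206.4, 135.6]
tool_rot: [3.141, -0.001, 0.18]
force: [-0.9, 1.7, 6.7]
width: 29.3
gripper_force: 59.7
```

send_rows --rows '[[[0, 0, -1, 0, 0, 0], [0, 0, -2.5, 0, 0, 0], [0, 0, -4.5, 0, 0, 0], [0, 0, -7, 0, 0, 0], [0, 0, -9.5, 0, 0, 0], [0, 0, -12, 0, 0, 0], [0, 0, -14.5, 0, 0, 0], [0, 0, -17, 0, 0, 0], [0, 0, -19.5, 0, 0, 0], [0, 0, -20, 0, 0, 0]]]'

```text
clock: 7.95
eef_pos: [601.1, -207.2, 337.7]
tool_rot: [3.139, -0.003, 0.179]
force: [0.6, 0.1, -9.2]
width: 29.2
gripper_force: 61.1
```

```bash
python3 - <<'E'
from h import *
s=ctrl.read_state(); print(s['eef_pos'],s['tool_rot'],s['force'],s['width'])
snap('wrist','w4');snap('side','s4')
a=cv2.imread('pics/w4.png');b=cv2.imread('pics/s4.png')
cv2.imwrite('pics/c4.png',np.hstack([cv2.resize(a,(400,300)),cv2.resize(b[50:275,120:420],(400,300))]))
E
```

```text
[ 601.05227493 -207.1847434   337.72988685] [ 3.13923319 -0.00349391  0.17927361] [ 0.57767409  0.10803781 -9.16337824] 29.220655476130553
```

View pics/c4.png

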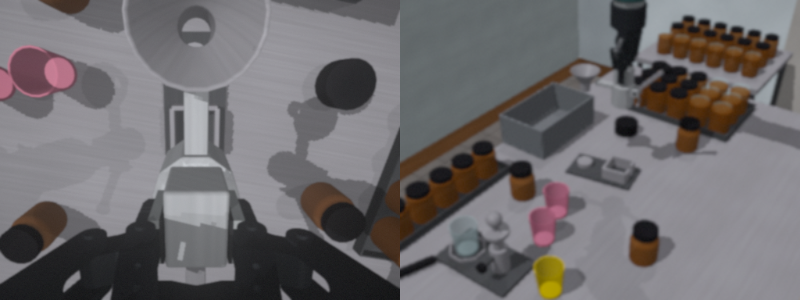

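The coupler is held level at about 9 N, and nothing else has moved. Next I carry it to the right of the stand for a look.

send_rows --rows '[[[0.3, -1.5, 0, 0, 0, 0.02], [0.8, -4.5, 0, 0, 0, 0.05], [1.4, -8, 0, 0, 0, 0.08], [2, -11.5, 0, 0, 0, 0.11], [2.7, -15, 0, 0, 0, 0.14], [3.4, -18.5, 0, 0, 0, 0.17], [4.1, -22, 0, 0, 0, 0.2], [4.7, -25.5, 0, 0, 0, 0.22], [5.1, -28, 0, 0, 0, 0.24], [5.3, -29.2, 0, 0, 0, 0.25]]]'

```text
clock: 9.05
eef_pos: [598.9, 94.5, 332.3]
tool_rot: [-3.14, 0.005, -0.066]
force: [-0.3, 0.5, -8.4]
width: 29.3
gripper_force: 61.1
```

send_rows --rows '[[[0, 0, 0, 0, 0, 0], [0, 0, 0, 0, 0, 0], [0, 0, 0, 0, 0, 0]]]'

```text
clock: 9.35
eef_pos: [600.5, 87.6, 334.1]
tool_rot: [3.139, 0.001, -0.073]
force: [-0.4, -1.2, -10.2]
width: 28.8
gripper_force: 61.1
```

```bash
python3 - <<'E'
from h import *
s=ctrl.read_state(); print(s['eef_pos'],s['tool_rot'],s['force'],s['width'])
snap('wrist','w5')
E
```

```text
[600.52276628  87.61431808 334.10535304] [ 3.13940307e+00  8.61922381e-04 -7.31216186e-02] [ -0.42390606  -1.21240694 -10.22522881] 28.796282662119648
```

View pics/w5.png

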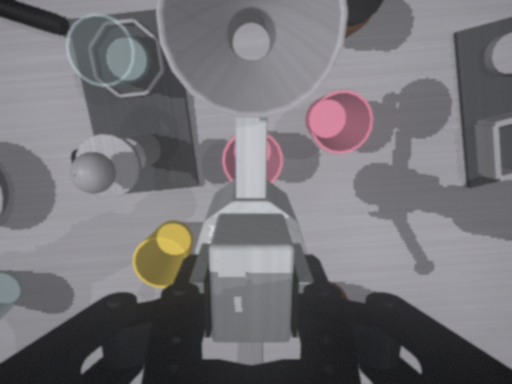

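The ball is at (93,172), the jar rim at (100,49), the jar bottom near (127,60), and the base's right edge runs from (158,15) to (199,185). Next I triangulate these.

```bash
python3 - <<'E'
from h import *
for f,box,r in(('w5',(50,130,110,220),(17,28)),('top0',(155,145,195,175),(4,9)),('side0',(175,200,210,230),(3,9))):
    g=cv2.imread(f'pics/{f}.png',0);x0,y0,x1,y1=box
    if f=='w5':x0,x1,y0,y1=50,130,140,205
    c=cv2.resize(g[y0:y1,x0:x1],None,fx=4,fy=4,interpolation=cv2.INTER_CUBIC)
    H=cv2.HoughCircles(cv2.GaussianBlur(c,(5,5),0),cv2.HOUGH_GRADIENT,1,20,param1=60,param2=12,minRadius=r[0]*4,maxRadius=r[1]*4)
    print(f,None if H is None else np.round(H[0][:4]/4+[x0,y0,0],1).tolist())
w=(93,172)
for z in (-16,): print('tri w5/top',tri('w5',w,'top0',(170,159.5)),'w5/side',tri('w5',w,'side0',(190.7,214.4)))
print('top/side',tri('top0',(170,159.5),'side0',(190.7,214.4)))
e1=onz('w5',158,15,10);e2=onz('w5',199,185,10);print(e1,e2,np.arctan2(*(e1-e2)[1::-1]))
e1=onz('top0',150+200/4,130,10);e2=onz('top0',150+190/4,130+230/4,10);print(e1,e2,np.arctan2(*(e1-e2)[1::-1]))
print('jar rim',onz('w5',100,49,80),'bottom',onz('w5',127,60,12),'top0',onz('top0',150+104/4,130+25/4,80))
p=(onz('w5',93,172,140)); print(p)
c=cv2.imread('pics/w5.png')[0:210,50:220];c2=cv2.imread('pics/side0.png')[190:280,140:230]
c3=cv2.imread('pics/top0.png')[115:195,140:210]
k=lambda i:cv2.resize(i,(int(i.shape[1]*500/i.shape[0]),500),interpolation=cv2.INTER_CUBIC)
o=np.hstack([k(c),k(c3)]); print(o.shape); cv2.imwrite('pics/c6.png',o[:,:800] if o.shape[1]>800 else o); 
E
```

```text
w5 [[92.4, 175.1, 23.5], [93.1, 170.1, 23.5]]
top0 [[171.4, 163.1, 8.6], [182.1, 145.9, 7.0], [177.4, 147.9, 5.2]]
side0 None
tri w5/top (array([625.27146186, 204.26067707, 149.35520625]), np.float64(2.0810809382683977)) w5/side (array([624.24797807, 206.82483641, 143.00969161]), np.float64(1.5077764669305649))
top/side (array([627.057306  , 206.36710297, 141.55847663]), np.float64(1.658220628123851))
[758.0213952  170.01242294  10.        ] [576.1904892  148.71831554  10.        ] 0.11657838786016643
[758.1329567  147.43403951  10.        ] [574.59203712 145.33536001  10.        ] 0.011433897400534918
jar rim [719.52124125 208.42039708  80.        ] bottom [717.43071811 208.56253147  12.        ] top0 [713.9356785 207.0937204  80.       ]
[623.18397002 207.7118058  140.        ]
(500, 841, 3)
```

View pics/c6.png

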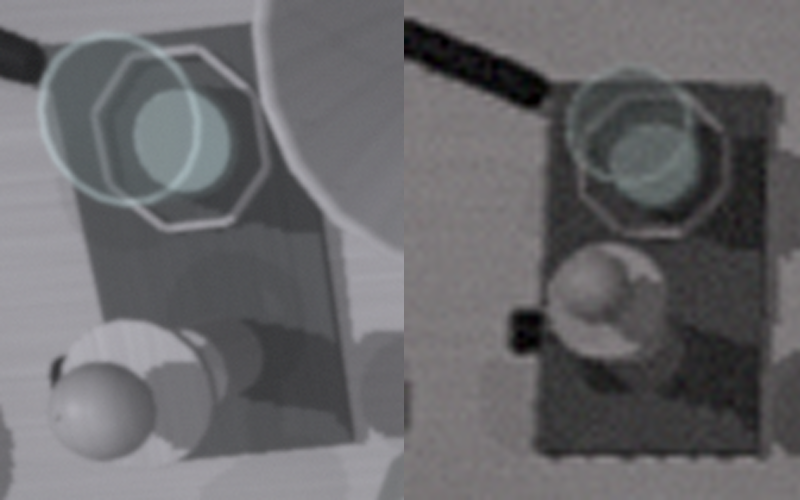

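send_rows --rows '[[[-0.1, -1, 0, 0, 0, 0], [-0.3, -4, 0, 0, 0, -0.02], [-0.5, -7, 0, 0, 0, -0.04], [-0.8, -11, 0, 0, 0, -0.06], [-1.1, -15, 0, 0, 0, -0.08], [-1.3, -18.5, 0, 0, 0, -0.093], [-1.5, -21, 0, 0, 0, -0.093], [-1.7, -22.5, 0, 0, 0, -0.093], [-1.7, -23, 0, 0, 0, -0.093], [-1.7, -23, 0, 0, 0, -0.093]]]'

```text
clock: 10.4
eef_pos: [599.9, 320.4, 334.4]
tool_rot: [3.141, 0.0, 0.023]
force: [0.7, 0.0, -9.2]
width: 29.3
gripper_force: 61.2
```

send_rows --rows '[[[0, 0, 0, 0, 0, 0], [0, 0, 0, 0, 0, 0], [0, 0, 0, 0, 0, 0]]]'

```text
clock: 10.7
eef_pos: [600.3, 319.3, 334.9]
tool_rot: [3.141, -0.0, 0.021]
force: [-0.3, 0.6, -9.5]
width: 28.9
gripper_force: 61.2
```

```bash
python3 - <<'E'
from h import *
s=ctrl.read_state(); print(s['eef_pos'],s['tool_rot'],s['force'],s['width'])
snap('wrist','w7')
E
```

```text
[600.32044413 319.33964599 334.8525539 ] [ 3.14103055e+00 -3.21986923e-04  2.06983654e-02] [-0.25338384  0.57325152 -9.53721023] 28.879089288813052
```

View pics/w7.png

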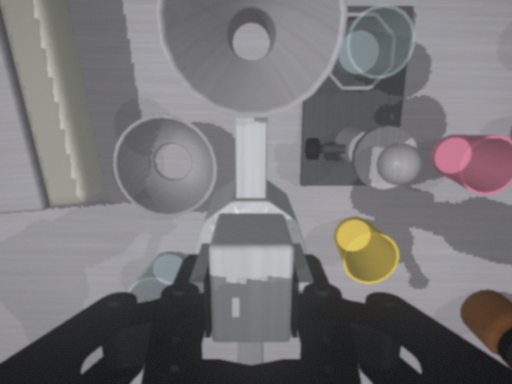

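In the mirror view the ball is at (399,164), the jar rim at (380,42) and the base's left edge at column 302. I'll refine the ball contour and triangulate.

```bash
python3 - <<'E'
from h import *
def ball(f,c):
    g=cv2.GaussianBlur(cv2.imread(f'pics/{f}.png',0),(3,3),0).astype(float); pts=[]
    c=np.array(c,float)
    for a in np.arange(0,2*np.pi,.1):
        rr=np.arange(17,28,.5); x=c[0]+rr*np.cos(a);y=c[1]+rr*np.sin(a)
        v=cv2.remap(g.astype(np.float32),x.astype(np.float32)[None],y.astype(np.float32)[None],1)[0]
        i=np.argmax(abs(np.gradient(v))); pts.append((x[i],y[i],abs(np.gradient(v))[i]))
    p=np.array(pts); 
    for _ in range(6):
        A=np.c_[2*p[:,:2],np.ones(len(p))];s=np.linalg.lstsq(A,(p[:,:2]**2).sum(1),rcond=None)[0]
        r=np.sqrt(s[2]+s[0]**2+s[1]**2);e=abs(np.hypot(*(p[:,:2]-s[:2]).T)-r); 
        p=p[e<max(np.quantile(e,.9),.6)]
    return s[:2],r,len(p)
a=ball('w5',(93,172));b=ball('w7',(399.5,164.5));print(a,b)
P,e=tri('w5',a[0],'w7',b[0]);print('ball',P,e)
print(proj('side0',P),proj('top0',P))
print('jar',tri('w5',(100,49),'w7',(380,42)))
e1=onz('w7',302.5,95,10);e2=onz('w7',301,185,10);print(np.arctan2(*(e1-e2)[1::-1]))
e1=onz('w7',413,5,10);e2=onz('w7',405,95,10);print(np.arctan2(*(e1-e2)[1::-1]))
# held coupler check: spout in tool frame
for off in (-2,0,2):
    E,k=load('w7');T=np.eye(4);s=ctrl.read_state();T[:3,:3]=R.from_euler('xyz',s['tool_rot']).as_matrix();T[:3,3]=s['eef_pos']
    print(off,proj('w7',(T@[95+off,0,113.6,1])[:3]),proj('w7',(T@[-20+off,0,39.6,1])[:3]),proj('w7',(T@[20+off,0,39.6,1])[:3]))
print('rel',rel([P[0],P[1],334.9]))
E
```

```text
(array([ 93.24008897, 172.40660694]), np.float64(21.286093619266715), 32) (array([397.95629446, 163.70511821]), np.float64(21.63187987589465), 34)
ball [623.38545346 206.18927377 142.95047091] 0.0387044122261059
[191.43350786 214.43284945] [170.03266334 160.93181668]
jar (array([719.12175131, 208.77384602,  79.01504195]), np.float64(1.093113906561874))
0.04460306814057463
0.05174094294376234
-2 [248.6806398   47.19734255] [248.47165734 348.09735811] [248.15923421 251.03803208]
0 [248.67027984  42.7744966 ] [248.45730552 343.63872935] [248.14207888 245.70845253]
2 [248.65985144  38.32243292] [248.4428304  339.14180049] [248.12476235 240.32878906]
rel [ 2.07898095e+00  1.14009971e+01 -2.94438535e-03]
```

Ball at (623.4, 206.2, 143), so the seat is near z 117. The held coupler appears about 1 mm off in x and in y in the same camera, so I correct for that and move above the ball.

send_rows --rows '[[[0.2, 1, 0, 0, 0, 0], [0.6, 3.5, 0, 0, 0, 0], [1.2, 6.5, 0, 0, 0, -0.01], [1.6, 9, 0, 0, 0, -0.014], [1.9, 10.8, 0, 0, 0, -0.014], [2, 11.3, 0, 0, 0, -0.014], [2, 11.3, 1, 0, 0, -0.014], [2, 11.3, 2.2, 0, 0, -0.014], [2, 11.3, 3.2, 0, 0, -0.014], [2, 11.3, 3.8, 0, 0, -0.014]]]'

```text
clock: 11.75
eef_pos: [621.1, 209.8, 294.3]
tool_rot: [3.141, 0.003, 0.039]
force: [-0.4, 0.6, -9.5]
width: 28.8
gripper_force: 61.2
```

send_rows --rows '[[[0, 0, 0, 0, 0, 0], [0, 0, 0, 0, 0, 0], [0, 0, 0, 0, 0, 0], [0, 0, 0, 0, 0, 0]]]'

```text
clock: 12.15
eef_pos: [622.7, 208.4, 297.3]
tool_rot: [-3.141, -0.001, 0.037]
force: [0.5, 0.3, -8.8]
width: 29.5
gripper_force: 61.2
```

```bash
python3 - <<'E'
from h import *
s=ctrl.read_state(); print(s['eef_pos'],s['tool_rot'],s['force'],s['torque'],rel([622.4,207.1,290]))
E
```

```text
[622.73816145 208.43087197 297.25694674] [-3.14121425e+00 -1.19548981e-03  3.66904239e-02] [ 0.48695284  0.32135377 -8.77176496] [-0.00202875  0.18854744  0.06493995] [-0.03954285  0.13203175  0.72559801]
```

send_rows --rows '[[[0, 0.1, 0.3, 0, 0, 0], [0, 0.1, 0.6, 0, 0, 0], [0, 0.1, 0.8, 0, 0, 0], [0, 0.1, 0.8, 0, 0, 0]]]'

```text
clock: 12.55
eef_pos: [622.2, 207.3, 288.1]
tool_rot: [3.141, 0.001, 0.037]
force: [-0.5, -0.0, -9.8]
width: 29.2
gripper_force: 61.3
```

send_rows --rows '[[[0, 0, 0.2, 0, 0, 0], [0, 0, 0.4, 0, 0, 0], [0, 0, 0.5, 0, 0, 0], [0, 0, 0.6, 0, 0, 0]]]'

```text
clock: 12.95
eef_pos: [622.4, 207.3, 282.5]
tool_rot: [3.142, 0.0, 0.037]
force: [0.0, -0.3, -8.8]
width: 29.3
gripper_force: 61.3
```

send_rows --rows '[[[0, 0, 0.1, 0, 0, 0], [0, 0, 0.2, 0, 0, 0], [0, 0, 0.3, 0, 0, 0], [0, 0, 0.4, 0, 0, 0]]]'

```text
clock: 13.35
eef_pos: [622.4, 207.4, 278.6]
tool_rot: [-3.142, -0.0, 0.037]
force: [-0.3, -0.1, -8.3]
width: 28.9
gripper_force: 61.3
```

send_rows --rows '[[[0, 0, 0.1, 0, 0, 0], [0, 0, 0.2, 0, 0, 0], [0, 0, 0.3, 0, 0, 0], [0, 0, 0.4, 0, 0, 0]]]'

```text
clock: 13.75
eef_pos: [622.5, 207.4, 274.6]
tool_rot: [-3.142, -0.0, 0.037]
force: [0.4, 0.4, -9.3]
width: 28.9
gripper_force: 61.3
```

send_rows --rows '[[[0, 0, 0.1, 0, 0, 0], [0, 0, 0.2, 0, 0, 0], [0, 0, 0.3, 0, 0, 0], [0, 0, 0.4, 0, 0, 0]]]'

```text
clock: 14.15
eef_pos: [622.5, 207.4, 270.5]
tool_rot: [3.142, -0.0, 0.037]
force: [-0.5, -0.5, -9.6]
width: 29.5
gripper_force: 61.3
```

send_rows --rows '[[[0, 0, 0.1, 0, 0, 0], [0, 0, 0.2, 0, 0, 0], [0, 0, 0.3, 0, 0, 0], [0, 0, 0.4, 0, 0, 0]]]'

```text
clock: 14.55
eef_pos: [622.4, 207.4, 266.6]
tool_rot: [-3.142, -0.0, 0.037]
force: [0.2, -0.2, -9.1]
width: 29.3
gripper_force: 61.3
```

send_rows --rows '[[[0, 0, 0.1, 0, 0, 0], [0, 0, 0.2, 0, 0, 0], [0, 0, 0.3, 0, 0, 0], [0, 0, 0.4, 0, 0, 0], [0, 0, 0.5, 0, 0, 0], [0, 0, 0.6, 0, 0, 0], [0, 0, 0.7, 0, 0, 0], [0, 0, 0.8, 0, 0, 0]]]'

```text
clock: 15.35
eef_pos: [622.5, 207.3, 258.6]
tool_rot: [-3.142, -0.0, 0.037]
force: [0.6, 0.4, -9.1]
width: 29.4
gripper_force: 61.3
```

send_rows --rows '[[[0, 0, 0.1, 0, 0, 0], [0, 0, 0.2, 0, 0, 0], [0, 0, 0.3, 0, 0, 0], [0, 0, 0.4, 0, 0, 0]]]'

```text
clock: 15.75
eef_pos: [622.4, 207.3, 254.5]
tool_rot: [-3.142, -0.0, 0.037]
force: [-0.3, -0.4, -8.5]
width: 29.0
gripper_force: 61.3
```

send_rows --rows '[[[0, 0, 0.1, 0, 0, 0], [0, 0, 0.2, 0, 0, 0], [0, 0, 0.3, 0, 0, 0]]]'

```text
clock: 16.05
eef_pos: [622.5, 207.4, 251.6]
tool_rot: [3.142, -0.0, 0.037]
force: [0.2, 0.1, -10.4]
width: 29.2
gripper_force: 61.3
```

send_rows --rows '[[[0, 0, 0.1, 0, 0, 0], [0, 0, 0.2, 0, 0, 0], [0, 0, 0.2, 0, 0, 0]]]'

```text
clock: 16.35
eef_pos: [622.4, 207.3, 249.4]
tool_rot: [3.141, 0.0, 0.037]
force: [-0.3, 0.4, -8.8]
width: 29.6
gripper_force: 61.3
```

send_rows --rows '[[[0, 0, 0.1, 0, 0, 0], [0, 0, 0.2, 0, 0, 0], [0, 0, 0.2, 0, 0, 0]]]'

```text
clock: 16.65
eef_pos: [622.3, 207.3, 247.4]
tool_rot: [3.142, 0.0, 0.037]
force: [-0.4, -0.3, -9.4]
width: 28.9
gripper_force: 61.3
```

send_rows --rows '[[[0, 0, 0.05, 0, 0, 0], [0, 0, 0.1, 0, 0, 0], [0, 0, 0.15, 0, 0, 0], [0, 0, 0.15, 0, 0, 0]]]'

```text
clock: 17.05
eef_pos: [622.4, 207.3, 246.0]
tool_rot: [3.142, 0.0, 0.037]
force: [-0.2, 0.3, -10.3]
width: 29.0
gripper_force: 61.3
```

send_rows --rows '[[[0, 0, 0.05, 0, 0, 0], [0, 0, 0.1, 0, 0, 0], [0, 0, 0.1, 0, 0, 0]]]'

```text
clock: 17.35
eef_pos: [622.4, 207.3, 245.0]
tool_rot: [-3.142, 0.0, 0.037]
force: [-0.9, 0.4, -8.8]
width: 28.8
gripper_force: 61.3
```

send_rows --rows '[[[0, 0, 0.05, 0, 0, 0], [0, 0, 0.1, 0, 0, 0], [0, 0, 0.1, 0, 0, 0]]]'

```text
clock: 17.65
eef_pos: [622.5, 207.4, 244.4]
tool_rot: [-3.141, -0.0, 0.037]
force: [-0.3, 0.2, -7.4]
width: 29.4
gripper_force: 61.7
```

send_rows --rows '[[[0, 0, 0.05, 0, 0, 0], [0, 0, 0.05, 0, 0, 0], [0, 0, 0.05, 0, 0, 0]]]'

```text
clock: 17.95
eef_pos: [622.5, 207.4, 244.1]
tool_rot: [-3.141, -0.0, 0.037]
force: [-1.9, -0.0, -4.7]
width: 29.3
gripper_force: 62.1
```

send_rows --rows '[[[0, 0, 0.05, 0, 0, 0], [0, 0, 0.05, 0, 0, 0], [0, 0, 0.05, 0, 0, 0]]]'

```text
clock: 18.25
eef_pos: [622.5, 207.4, 243.7]
tool_rot: [-3.141, -0.001, 0.037]
force: [-2.6, -0.9, -0.5]
width: 29.5
gripper_force: 62.5
```

The coupler is seated, with about 8.5 N taken by the collar. I release it gently and go to the knob.

send_rows --rows '[[[0, 0, 0.03, 0, 0, 0], [0, 0, 0.03, 0, 0, 0], [0, 0, 0.03, 0, 0, 0]]]'

```text
clock: 18.55
eef_pos: [622.6, 207.4, 243.3]
tool_rot: [-3.141, -0.001, 0.037]
force: [-3.1, -0.0, 2.7]
width: 29.3
gripper_force: 63.0
```

send_rows --rows '[[[0, 0, 0, 0, 0, 0], [0, 0, 0, 0, 0, 0], [0, 0, 0, 0, 0, 0], [0, 0, 0, 0, 0, 0], [0, 0, -1, 0, 0, 0], [0, 0, -3, 0, 0, 0], [0, 0, -5.5, 0, 0, 0], [0, 0, -8, 0, 0, 0], [0, 0, -9, 0, 0, 0], [0, 0, -9, 0, 0, 0]]]' --grip 100

```text
clock: 19.55
eef_pos: [623.2, 207.5, 334.9]
tool_rot: [-3.14, -0.004, 0.037]
force: [-0.3, -0.5, -0.5]
width: 52.1
gripper_force: 0.0
```

send_rows --rows '[[[-2, 0, 0, 0, 0, 0], [-5, 0, 0, 0, 0, 0], [-8, -0.1, 0, 0, 0, 0], [-9.6, -0.1, 0, 0, 0, 0], [-9.6, -0.1, 0, 0, 0, 0], [-9.6, -0.1, 0, 0, 0, 0]]]'

```text
clock: 20.15
eef_pos: [526.6, 204.8, 332.2]
tool_rot: [3.141, 0.0, 0.037]
force: [1.3, -0.1, -0.4]
width: 51.8
gripper_force: 0.0
```

```bash
python3 - <<'E'
from h import *
snap('wrist','w8'); s=ctrl.read_state(); print(s['clock'],s['eef_pos'],s['tool_rot'],s['force'],s['width'])
M=R.from_euler('z',0.037).as_matrix(); O=np.array([622.4,207.3,116.5])
for a in(.7,.8,.9):
    p=O+M@[-32-93*np.cos(a),0,38+93*np.sin(a)]; print(a,p,proj('w8',p),rel(p+[0,0,54]))
print('block top',proj('w8',O+[0,0,88]))
g=cv2.imread('pics/w8.png',0); m=(g<45).astype(np.uint8); m[:, :200]=0; m[:,300:]=0
n,l,st,c=cv2.connectedComponentsWithStats(m)
for i in range(1,n):
    if st[i,4]>60: print(st[i],c[i])
E
```

```text
20.2 [527.15610005 204.71307755 332.32654026] [ 3.14121779e+00 -2.39432173e-04  3.64924584e-02] [-0.2528471  -0.80452145  0.35161815] 51.63434943139356
0.7 [519.34026124 203.48504862 214.41224491] [251.65104191 234.00789778] [-0.7870742   0.09180971  6.39127613]
0.8 [525.67252378 203.71944931 221.21411645] [251.6961854  228.01641477] [-0.15325149  0.09174302  5.71124064]
0.9 [532.6517407  203.97779824 227.3494026 ] [251.74146557 219.92954318] [0.54529499 0.09161848 5.09787918]
block top [251.66572239  44.88140224]
[ 200  361  100   23 1982] [248.94702321 373.39152371]
```

```bash
python3 - <<'E'
from h import *
g=cv2.imread('pics/w8.png',0)
for t in (55,65,75):
    m=(g<t).astype(np.uint8); m[:,:210]=0; m[:,295:]=0; m[300:]=0
    n,l,st,c=cv2.connectedComponentsWithStats(m)
    print(t,[(st[i].tolist(),c[i].round(1).tolist()) for i in range(1,n) if st[i,4]>60])
print(g[150:300:6,251])
E
```

```text
55 [([236, 211, 33, 34, 472], [254.2, 229.0])]
65 [([233, 210, 36, 37, 1021], [250.8, 227.9])]
75 [([278, 0, 17, 18, 219], [287.9, 7.1]), ([272, 66, 23, 37, 450], [286.6, 87.7]), ([233, 210, 37, 37, 1074], [250.7, 227.9])]
[134 135 134 135 134 135 134 134 134 132  61  55  56  58  56  53  66 150
 153 153 154 154 152 153 153]
```

The knob is at (250.7,227.9), which is what a seated, upright coupler with the handle at 0.8 rad predicts. I pinch it and swing it down.

send_rows --rows '[[[-0.1, 0.05, 1.5, 0, 0, 0], [-0.1, 0.05, 3, 0, 0, 0], [-0.1, 0.05, 4.5, 0, 0, 0], [-0.1, 0.05, 5.5, 0, 0, 0], [-0.1, 0.05, 5.6, 0, 0, 0], [-0.1, 0.05, 5.6, 0, 0, 0], [-0.1, 0.05, 5.6, 0, 0, 0]]]'

```text
clock: 20.9
eef_pos: [526.1, 204.4, 277.4]
tool_rot: [-3.141, -0.001, 0.037]
force: [-0.2, 0.5, -0.1]
width: 52.4
gripper_force: 0.0
```

send_rows --rows '[[[0, 0, 0, 0, 0, 0], [0, 0, 0, 0, 0, 0], [0, 0, 0, 0, 0, 0], [0, 0, 0, 0, 0, 0], [0, 0, 0, 0, 0, 0]]]' --grip 192

```text
clock: 21.4
eef_pos: [525.5, 204.5, 277.1]
tool_rot: [-3.141, -0.0, 0.037]
force: [0.3, 1.1, 1.3]
width: 21.3
gripper_force: 5.2
```

send_rows --rows '[[[-0.3, 0, 0.33, 0, 0, 0], [-0.63, 0, 0.68, 0, 0, 0], [-0.92, 0, 1.04, 0, 0, 0], [-1.2, 0, 1.42, 0, 0, 0], [-1.45, 0, 1.81, 0, 0, 0], [-1.68, 0, 2.21, 0, 0, 0], [-1.9, 0, 2.62, 0, 0, 0], [-2.09, 0, 3.05, 0, 0, 0], [-2.09, 0, 3.05, 0, 0, 0]]]'

```text
clock: 22.3
eef_pos: [504.4, 203.3, 245.7]
tool_rot: [3.141, 0.0, 0.037]
force: [0.4, 0.1, -0.9]
width: 21.1
gripper_force: 5.1
```

send_rows --rows '[[[-0.16, 0, 0.43, 0, 0, 0], [-0.31, 0, 0.87, 0, 0, 0], [-0.43, 0, 1.31, 0, 0, 0], [-0.54, 0, 1.77, 0, 0, 0], [-0.62, 0, 2.22, 0, 0, 0], [-0.66, 0, 2.5, 0, 0, 0], [-0.66, 0, 2.5, 0, 0, 0]]]'

```text
clock: 23.0
eef_pos: [498.0, 203.2, 220.9]
tool_rot: [3.141, 0.0, 0.037]
force: [0.0, 0.1, 0.0]
width: 21.3
gripper_force: 5.2
```

send_rows --rows '[[[-0.03, 0, 0.3, 0, 0, 0], [-0.05, 0, 0.6, 0, 0, 0], [-0.06, 0, 0.9, 0, 0, 0], [-0.06, 0, 1.0, 0, 0, 0], [-0.06, 0, 1.0, 0, 0, 0], [-0.06, 0, 1.0, 0, 0, 0]]]'

```text
clock: 23.6
eef_pos: [497.4, 203.2, 211.3]
tool_rot: [3.141, 0.0, 0.037]
force: [0.6, 0.1, -1.3]
width: 21.1
gripper_force: 5.2
```

send_rows --rows '[[[0, 0, 0.1, 0, 0, 0], [0, 0, 0.15, 0, 0, 0], [0, 0, 0.15, 0, 0, 0]]]'

```text
clock: 23.9
eef_pos: [497.3, 203.2, 209.9]
tool_rot: [3.142, 0.0, 0.037]
force: [-0.2, -0.2, 1.2]
width: 20.9
gripper_force: 5.2
```

send_rows --rows '[[[0, 0, 0, 0, 0, 0], [0, 0, 0, 0, 0, 0], [0, 0, 0, 0, 0, 0], [0, 0, -1.5, 0, 0, 0], [0, 0, -4, 0, 0, 0], [0, 0, -6.5, 0, 0, 0], [0, 0, -7, 0, 0, 0], [0, 0, -7, 0, 0, 0], [0, 0, -7, 0, 0, 0]]]' --grip 100

```text
clock: 24.8
eef_pos: [496.8, 203.1, 279.0]
tool_rot: [3.141, 0.001, 0.037]
force: [-0.7, -0.3, -0.6]
width: 52.2
gripper_force: 0.0
```

```bash
cat > kn.py <<'E'
from h import *
import sys
f=sys.argv[1]; snap('wrist',f); s=ctrl.read_state(); print(s['clock'],s['eef_pos'],s['force'],s['width'])
M=R.from_euler('z',0.037).as_matrix(); O=np.array([622.4,207.3,116.5])
for a in(0,.1,.2):
    p=O+M@[-32-93*np.cos(a),0,38+93*np.sin(a)]; print(a,proj(f,p),rel(p+[0,0,11+73]))
g=cv2.imread(f'pics/{f}.png',0); m=(g<65).astype(np.uint8); m[:,:210]=0; m[:,295:]=0; m[330:]=0
n,l,st,c=cv2.connectedComponentsWithStats(m)
print([(st[i].tolist(),c[i].round(1).tolist()) for i in range(1,n) if st[i,4]>60])
E
python3 kn.py w9
```

```text
24.85 [496.77491083 203.04502798 278.74551011] [-0.47377686  0.15381533 -0.23881538] 51.64341760237194
0 [250.58631632 217.15704349] [0.0773413  0.03636798 4.02444009]
0.1 [250.59351363 221.76030609] [0.1220296  0.03708153 3.09590257]
0.2 [250.60027259 225.14875472] [0.25919374 0.0377743  2.17646523]
[([277, 22, 18, 46, 585], [287.0, 47.1]), ([217, 33, 7, 20, 92], [220.2, 41.5]), ([234, 207, 34, 28, 768], [250.7, 219.9])]
```

send_rows --rows '[[[0, 0, 0, 0, 0, 0], [0, 0, 0, 0, 0, 0], [0, 0, 0, 0, 0, 0], [0, 0, 0, 0, 0, 0], [0, 0, 0.5, 0, 0, 0], [0, 0, 1, 0, 0, 0], [0, 0, 1.5, 0, 0, 0], [0, 0, 1.9, 0, 0, 0], [0, 0, 2, 0, 0, 0], [0, 0, 2, 0, 0, 0]]]' --grip 255

```text
clock: 25.85
eef_pos: [497.3, 203.2, 259.6]
tool_rot: [3.141, 0.0, 0.037]
force: [0.7, 0.4, 0.2]
width: -0.2
gripper_force: 0.0
```

send_rows --rows '[[[0, 0, 0.2, 0, 0, 0], [0, 0, 0.4, 0, 0, 0], [0, 0, 0.6, 0, 0, 0], [0, 0, 0.8, 0, 0, 0], [0, 0, 1, 0, 0, 0], [0, 0, 1, 0, 0, 0]]]'

```text
clock: 26.45
eef_pos: [497.3, 203.2, 249.5]
tool_rot: [3.141, 0.001, 0.037]
force: [1.3, -0.3, 0.8]
width: -0.0
gripper_force: 0.0
```

send_rows --rows '[[[0, 0, 0.1, 0, 0, 0], [0, 0, 0.2, 0, 0, 0], [0, 0, 0.3, 0, 0, 0], [0, 0, 0.4, 0, 0, 0], [0, 0, 0.5, 0, 0, 0], [0, 0, 0.5, 0, 0, 0]]]'

```text
clock: 27.05
eef_pos: [497.3, 203.2, 244.7]
tool_rot: [3.142, 0.0, 0.037]
force: [-0.3, 0.4, -0.4]
width: -0.0
gripper_force: 0.0
```

No contact yet, so the handle is already low. I continue down gently.

send_rows --rows '[[[0, 0, 0.1, 0, 0, 0], [0, 0, 0.2, 0, 0, 0], [0, 0, 0.3, 0, 0, 0], [0, 0, 0.4, 0, 0, 0], [0, 0, 0.4, 0, 0, 0]]]'

```text
clock: 27.55
eef_pos: [497.3, 203.2, 240.7]
tool_rot: [3.141, 0.0, 0.037]
force: [-0.0, 0.4, 0.0]
width: -0.2
gripper_force: 0.0
```

send_rows --rows '[[[0, 0, 0.1, 0, 0, 0], [0, 0, 0.2, 0, 0, 0], [0, 0, 0.2, 0, 0, 0]]]'

```text
clock: 27.85
eef_pos: [497.3, 203.2, 238.7]
tool_rot: [3.141, 0.0, 0.037]
force: [-0.5, -1.2, -0.5]
width: -0.0
gripper_force: 0.0
```

send_rows --rows '[[[0, 0, 0.05, 0, 0, 0], [0, 0, 0.1, 0, 0, 0], [0, 0, 0.1, 0, 0, 0]]]'

```text
clock: 28.15
eef_pos: [497.4, 203.3, 237.8]
tool_rot: [3.142, 0.0, 0.037]
force: [0.5, 0.1, 0.4]
width: -0.1
gripper_force: 0.0
```

send_rows --rows '[[[0, 0, 0.05, 0, 0, 0], [0, 0, 0.1, 0, 0, 0], [0, 0, 0.1, 0, 0, 0]]]'

```text
clock: 28.45
eef_pos: [497.4, 203.3, 236.9]
tool_rot: [-3.141, 0.0, 0.037]
force: [-1.1, -0.9, 2.4]
width: -0.1
gripper_force: 1.1
```

send_rows --rows '[[[0, 0, 0.05, 0, 0, 0], [0, 0, 0.1, 0, 0, 0], [0, 0, 0.1, 0, 0, 0]]]'

```text
clock: 28.75
eef_pos: [497.1, 203.3, 235.8]
tool_rot: [3.142, 0.001, 0.037]
force: [-1.4, -0.4, 3.0]
width: 0.1
gripper_force: 1.8
```

send_rows --rows '[[[0, 0, 0.05, 0, 0, 0], [0, 0, 0.1, 0, 0, 0], [0, 0, 0.1, 0, 0, 0]]]'

```text
clock: 29.05
eef_pos: [496.9, 203.2, 234.7]
tool_rot: [3.141, 0.001, 0.037]
force: [-3.8, -0.7, 5.1]
width: -0.1
gripper_force: 2.4
```

Contact came at tip height about 164 mm, against 165.5 predicted for a level handle, and 5 N was applied. The handle is down, so I retreat and check.

send_rows --rows '[[[0, 0, -0.5, 0, 0, 0], [0, 0, -2, 0, 0, 0], [0, 0, -4, 0, 0, 0], [0, 0, -6, 0, 0, 0], [0, 0, -8, 0, 0, 0], [0, 0, -9, 0, 0, 0], [0, 0, -9, 0, 0, 0], [0, 0, -9, 0, 0, 0]]]' --grip 255

```text
clock: 29.85
eef_pos: [497.3, 203.1, 324.3]
tool_rot: [3.141, 0.0, 0.037]
force: [-0.9, -0.0, -0.5]
width: -0.0
gripper_force: 0.0
```

```bash
python3 kn.py w10; python3 - <<'E'
from h import *
snap('side','s10');snap('top','t10')
g=cv2.imread('pics/s10.png',0)
M=R.from_euler('z',0.037).as_matrix(); O=np.array([622.4,207.3,116.5])
for a in (0,.1,.2): 
    p=proj('side0',O+M@[-32-93*np.cos(a),0,38+93*np.sin(a)]); print(a,p)
p=proj('side0',O+M@[-125,0,38]); x,y=p.astype(int)
m=(g[y-18:y+19,x-18:x+19]<60).astype(np.uint8); n,l,st,c=cv2.connectedComponentsWithStats(m)
print([(st[i,4],(c[i]+[x-18,y-18]).round(1)) for i in range(1,n) if st[i,4]>8])
# block top centre in wrist & jar colour shift check
for q in (O+[0,0,88],): print(proj('w10',q))
d=cv2.absdiff(cv2.imread('pics/side0.png'),cv2.imread('pics/s10.png')).max(2)
J=proj('side0',np.array([719,208.8,30])).astype(int); print('jar base diff',d[J[1]-8:J[1]+9,J[0]-12:J[0]+13].mean(), d.mean())
E
```

```text
29.9 [497.06899614 203.08403174 323.89965903] [ 0.67701147  0.20872064 -0.2062529 ] -0.30826922092637027
0 [250.63671472 197.38076999] [0.0503093  0.03700352 8.53993659]
0.1 [250.64110307 200.39045849] [0.09566365 0.03756837 7.61143126]
0.2 [250.64473176 202.27289318] [0.23348728 0.03810539 6.69209245]
[([273, 33, 22, 39, 422], [286.4, 53.4]), ([221, 45, 8, 14, 64], [224.9, 50.8]), ([238, 189, 27, 23, 504], [250.8, 199.4]), ([210, 244, 85, 86, 4997], [251.6, 297.9])]
0 [231.31287822 230.80422802]
0.1 [230.96549791 227.88068288]
0.2 [230.29437552 224.79629583]
[(np.int32(50), array([230.4, 231.4])), (np.int32(11), array([214.3, 244.1]))]
[250.47629814 -23.52804829]
jar base diff 3.6094117647058823 9.493916829427084
```

The side view puts the knob at (230.4,231.4), and a level handle predicts (231.3,230.8), so it is down. The arm is clear, so I hand in.

```bash
python3 -c "
from cell import ctrl
print(ctrl.finish_job())"
```

```text
the job is handed in; nothing more can be done
None
```

I handed the job in: the coupler sits on the stand's collar over the ball with its handle pressed down level and the arm clear, but no verdict came back, so I can't confirm it passed.

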